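# Find the full tin of badge parts by heft

### The arm

A 7-joint arm with a two-finger parallel gripper is mounted at the origin on a cart in front of the work surface, level with it; the furniture and walls round the work are solid. World frame = base frame: x ahead of the robot, y to its left, z up, the work surface at z = 0. Lengths are in m, angles in rad, forces in N, time in s.
With the tool pointing down it reaches from about 0.35 to 0.9 m from the base axis. Payload 8.1 kg.
Tool frame: the origin (TCP) lies at the centre of the arm's flange, where the gripper is bolted on; the fingertips stand 178 mm ahead of it and the grasp point (between the pads) lies 159 mm ahead of it; z points along the fingers, y is the line along which they close (so a half turn about z gives the same grasp; the last joint's range is limited). The gripper opens to 92 mm and grips with 3 to 60 N. Pads are 19 mm wide; open, the fingers measure 130 mm over their backs; the gripper's body (75 mm by 190 mm) begins 47 mm behind the grasp point.
Start: joints at [1.023, 0.434, 0.025, 1.573, -0.012, 1.134, -0.075], TCP at [0.269, -0.564, 0.405] pointing down, gripper open.
Joint ranges: [-2.62, 2.62], [-0.44, 2.09], [-1.27, 1.32], [0.08, 2.57], [-1.32, 4.46], [0.12, 2], [-2.74, 2.74]. Speed limits (rad/s): [2.22, 2.22, 3.01, 3.01, 3.14, 3.14, 3.14].

### API

Orientations are given as a rotation vector (axis times angle).
In Python, from cell import arm gives the robot as it stands. The module is installed in compiled form; this text tells all that it offers.
- The arm moves only by the shell command python3 -m inch 'ROWS' [FORCE]. ROWS is text: rows parted by semicolons, each of 5 numbers parted by spaces: the shift along the tool's x, y, z in m, then the turn about the tool's z in rad, then the finger opening in m, from 0 to 0.0918. In form: x y z roll fingers; .... A call has 1 to 5 rows; each row is the pose to reach, as a shift and turn from the pose commanded when the call began, along the tool's axes at that moment; what a row does not reach only later rows make up. A row lasts 1/10 s, in which the tool goes at most 50 mm and 8.59 degrees, less where a joint would pass 70% of its speed; a pose out of reach is approached as far as the arm can. A call with a gripper value outside its range is refused whole. The fingers move at their own pace and stop on an object; FORCE is the grip in N (left out, the last holds). Time passes only in rows, so rows that repeat a pose let the fingers close. It gives the time, the measured TCP pose, the force, the opening and the grip force at its end, in the units of the state.
- arm.observe(): the state, without advancing time (a new reading comes with each control period).
- arm.get_image(name): name is "scene" or "top" or "wrist"; returns the picture (400x640x3 uint8, red, green, blue); there is no depth.
- arm.get_calibration(name): a dict with "intrinsics" (3x3 intrinsics, pixels), "pose" (4x4, takes a point from camera to world coordinates). Camera axes: x right, y up, looking along -z (the intrinsics and any distortion apply to the point x, -y, -z); pixel columns grow to the right and rows downward; lengths in m; the calibration is good to about 2 mm. A picture is of the moment at which its call begins: read the wrist's pose just before it. get_calibration takes no time and is no camera call; for the wrist camera it gives the pose at the moment of the call.
- arm.sign_off(): hands the job in; it is judged then, once.
Trained networks look in the newest picture that a camera, given by its name, has taken for a name from the list of things; names that differ only in an ending like _2 or _b are one class to them, and where a whole thing is asked for, a point or a joint stands for the part that bears it (a point fixed in the world has none). Each returns a list of dicts, best first, with "conf" (0 to 1); they miss things now and then, are a little off and sometimes report something else, mostly with a low value. They report only what shows in the picture. A call takes as long as a camera call. They do not tell look-alikes from the thing itself.
- arm.look_for(camera, query): "point" ([row, column] in pixels, amid what is visible of it).
- arm.silhouettes(camera, query): "region" (400x640 bool, what is visible of it) and "point" ([row, column] in pixels, amid what is visible of it).
- arm.place_of(camera, query): "point" ([row, column] in pixels: a listed point, or the origin of a listed thing).
The state is a dict: "clock": time; "joints": joint angles; "dq": joint speeds; "joint_efforts": joint torques, N m; "position": TCP position; "ee_rot": TCP orientation; "force": force on the tool from outside, world axes, zero at the start; "ft_torque": the same for the moment, N m; "width": opening from 0.0 (shut) to 1.0 (fully open); "gripper_force": force on a finger pad.
Only numpy, scipy, OpenCV 4.12 (cv2) and the standard library are available. Lean on these libraries where they do the work, as an engineer would, in place of code of your own. Each camera call takes 0.05 s, during which the arm holds its last target. There are 200 camera calls.

### The job

Three identical closed tins of badge parts stand on the cork pads of the plywood board, and only one is full. Heft them one at a time in order from left to right (lift each a few centimetres straight up off its pad, feel its weight for a second and, unless it is the one you end up holding, set it back on the same spot), without tipping a tin or disturbing the things round about. Finish holding the heaviest one up level in the gripper, about 20 cm above the table, and do not put it down or let go; the other two stand on their own pads where they were.

Things in the scene. Friction and masses are not known exactly. Their poses are not given: they have to be found in the camera images.
- stock_board: flat plywood board, 110 mm deep (its x, away from the robot) x 500 mm long (its y, to the left) x 8 mm thick, fixed to the table, turned up to 0.15 rad; origin at the middle of its underside; a strip 6 mm wide stands 5 mm above the board along its far edge
- pad_left (a point): centre of the top of the left cork pad, 84 x 64 mm, its top 10 mm above the table; the pads are 130 mm apart along the board's y; axes as the board's; a tin stands on it at the start
- pad_middle (a point): centre of the top of the middle cork pad, 84 x 64 mm, its top 10 mm above the table; the pads are 130 mm apart along the board's y; axes as the board's; a tin stands on it at the start
- pad_right (a point): centre of the top of the right cork pad, 84 x 64 mm, its top 10 mm above the table; the pads are 130 mm apart along the board's y; axes as the board's; a tin stands on it at the start
- tin_1_center (a point): centre of one of three identical closed plain metal tins, 54 x 54 mm, 58 mm high, upright, centre 29 mm above its underside; sides along own x and y, within 0.2 rad of the board's; 55 mm or more free between neighbours. Lids stay on, contents shift a millimetre or two; each weighs 0.15 to 0.7 kg, the heaviest at least 0.2 kg more than the others; its number tells neither place nor weight
- tin_2_center (a point): centre of one of three identical closed plain metal tins, 54 x 54 mm, 58 mm high, upright, centre 29 mm above its underside; sides along own x and y, within 0.2 rad of the board's; 55 mm or more free between neighbours. Lids stay on, contents shift a millimetre or two; each weighs 0.15 to 0.7 kg, the heaviest at least 0.2 kg more than the others; its number tells neither place nor weight
- tin_3_center (a point): centre of one of three identical closed plain metal tins, 54 x 54 mm, 58 mm high, upright, centre 29 mm above its underside; sides along own x and y, within 0.2 rad of the board's; 55 mm or more free between neighbours. Lids stay on, contents shift a millimetre or two; each weighs 0.15 to 0.7 kg, the heaviest at least 0.2 kg more than the others; its number tells neither place nor weight
- tape: bystander: yellow roll of tape lying flat, 48 mm across, 15 mm high; origin at the middle of its underside; on the left end of the board; leave alone
- eraser: bystander: small blue-sleeved eraser, 43 x 19 x 12 mm; origin at the middle of its underside; on the right end of the board, far corner; leave alone
- clip: bystander: black binder clip, 18 x 30 x 38 mm; origin at the middle of its underside; on the right end of the board, near corner; leave alone
- teal_box: bystander: teal carton, 65 x 65 x 40 mm, lower than the tins; origin at the middle of its underside; on the table to the right of the board; leave alone
- stamp: bystander: wooden rubber stamp, 30 x 30 x 53 mm; origin at the middle of its underside; on the table to the left of the board; leave alone
Things that resemble listed ones, but are neither listed nor needed, are in the scene too. What is shaped like the part that bears tin_1_center but blue or yellow is not meant.

How it is judged:
On the way, in this order (a step that is already met when the one before it is completed fails the run):
1. the tin on the left pad is lifted clear of the pad, in the gripper (((z of tin_1_center in the frame of pad_left above 0.044 m and horizontal distance between tin_1_center and pad_left below 0.06 m and contact force between tin_1 and the fingers above 0.5 N) or (z of tin_2_center in the frame of pad_left above 0.044 m and horizontal distance between tin_2_center and pad_left below 0.06 m and contact force between tin_2 and the fingers above 0.5 N) or (z of tin_3_center in the frame of pad_left above 0.044 m and horizontal distance between tin_3_center and pad_left below 0.06 m and contact force between tin_3 and the fingers above 0.5 N))), for 0.3 s.
2. the tin on the middle pad is lifted clear of the pad, in the gripper (((z of tin_1_center in the frame of pad_middle above 0.044 m and horizontal distance between tin_1_center and pad_middle below 0.06 m and contact force between tin_1 and the fingers above 0.5 N) or (z of tin_2_center in the frame of pad_middle above 0.044 m and horizontal distance between tin_2_center and pad_middle below 0.06 m and contact force between tin_2 and the fingers above 0.5 N) or (z of tin_3_center in the frame of pad_middle above 0.044 m and horizontal distance between tin_3_center and pad_middle below 0.06 m and contact force between tin_3 and the fingers above 0.5 N))), for 0.3 s.
3. the tin on the right pad is lifted clear of the pad, in the gripper (((z of tin_1_center in the frame of pad_right above 0.044 m and horizontal distance between tin_1_center and pad_right below 0.06 m and contact force between tin_1 and the fingers above 0.5 N) or (z of tin_2_center in the frame of pad_right above 0.044 m and horizontal distance between tin_2_center and pad_right below 0.06 m and contact force between tin_2 and the fingers above 0.5 N) or (z of tin_3_center in the frame of pad_right above 0.044 m and horizontal distance between tin_3_center and pad_right below 0.06 m and contact force between tin_3 and the fingers above 0.5 N))), for 0.3 s.
At the end, for the whole second after the job is handed in: The heaviest tin is held still by the fingers, its centre over 160 mm above the table, within 0.3 rad of level; the other two stand upright and released within 25 mm of where they stood, each pressing on the board with under 4 N (part-empty tins weigh under 3 N, the full one over 5 N) (((height (world z) of tin_1_center above 0.16 m and angle between tin_1_center's own z axis and vertical below 0.3 rad and contact force between tin_1 and the fingers above 1 N and linear speed of tin_1 below 0.03 m/s and contact force between tin_1 and stock_board below 0.05 N and contact force between tin_1 and tin_2 below 0.05 N and distance of each of tin_2_center, tin_3_center from where it was at the start of the episode below 0.025 m and angle between each of tin_2_center, tin_3_center's own z axis and vertical below 0.1 rad and linear speed of each of tin_2, tin_3 below 0.02 m/s and contact force between each of tin_2, tin_3 and the fingers below 0.05 N and contact force between tin_2 and stock_board between 0.5 and 4 N and contact force between tin_1 and tin_3 below 0.05 N and contact force between tin_3 and stock_board between 0.5 and 4 N) or (height (world z) of tin_2_center above 0.16 m and angle between tin_2_center's own z axis and vertical below 0.3 rad and contact force between tin_2 and the fingers above 1 N and linear speed of tin_2 below 0.03 m/s and contact force between tin_2 and stock_board below 0.05 N and contact force between tin_2 and tin_1 below 0.05 N and distance of each of tin_1_center, tin_3_center from where it was at the start of the episode below 0.025 m and angle between each of tin_1_center, tin_3_center's own z axis and vertical below 0.1 rad and linear speed of each of tin_1, tin_3 below 0.02 m/s and contact force between each of tin_1, tin_3 and the fingers below 0.05 N and contact force between tin_1 and stock_board between 0.5 and 4 N and contact force between tin_2 and tin_3 below 0.05 N and contact force between tin_3 and stock_board between 0.5 and 4 N) or (height (world z) of tin_3_center above 0.16 m and angle between tin_3_center's own z axis and vertical below 0.3 rad and contact force between tin_3 and the fingers above 1 N and linear speed of tin_3 below 0.03 m/s and contact force between tin_3 and stock_board below 0.05 N and contact force between tin_3 and tin_1 below 0.05 N and distance of each of tin_1_center, tin_2_center from where it was at the start of the episode below 0.025 m and angle between each of tin_1_center, tin_2_center's own z axis and vertical below 0.1 rad and linear speed of each of tin_1, tin_2 below 0.02 m/s and contact force between each of tin_1, tin_2 and the fingers below 0.05 N and contact force between tin_1 and stock_board between 0.5 and 4 N and contact force between tin_3 and tin_2 below 0.05 N and contact force between tin_2 and stock_board between 0.5 and 4 N))); the arm keeps its last pose, push and grip.
It fails at once if a tin is tipped by more than 0.6 rad (angle between any of tin_1_center, tin_2_center, tin_3_center's own z axis and vertical above 0.6 rad).
It fails at once if a bystander is moved by more than 30 mm (distance of any of tape, eraser, clip, teal_box, stamp from where it was at the start of the episode above 0.03 m).
It also fails if it takes over 72 s, if anything falls off the work surface, if the arm or the gripper's body presses on something with over 40 N, if the wrist force passes 120 N, or if a joint passes its speed limit or range.

## Working session

There is one attempt and no reset: what is moved stays moved. The work goes in short steps, Python scripts to look and compute and a shell command to move; the robot and the scene stay as the last step left them, time stands still between calls to the robot, and variables do not carry over. Pictures are saved under pics/ and viewed, at most 10 in all, crops included, and the job is handed in when it is done.

```bash
mkdir -p pics; cat > h.py <<'E'
import numpy as np, cv2
from cell import arm
from scipy.spatial.transform import Rotation as R
def ray(cam,p,z):
    c=arm.get_calibration(cam);K=np.array(c["intrinsics"]);T=np.array(c["pose"])
    r,col=p; d=np.linalg.inv(K)@[col,r,1]; d=T[:3,:3]@[d[0],-d[1],-d[2]]
    o=T[:3,3]; return o+d*(z-o[2])/d[2]
def proj(cam,P):
    c=arm.get_calibration(cam);K=np.array(c["intrinsics"]);T=np.array(c["pose"])
    q=T[:3,:3].T@(np.array(P)-T[:3,3]); q=K@[q[0],-q[1],-q[2]]; return q[:2]/q[2]
def save(cam,n):
    im=arm.get_image(cam); cv2.imwrite(f"pics/{n}.png",im[:,:,::-1]); return im
E
python3 - <<'E'
from h import *
np.set_printoptions(precision=4,suppress=True)
s=arm.observe(); print(s)
a=save("scene","s0");b=save("top","t0")
cv2.imwrite("pics/both.png",np.vstack([a,b])[:,:,::-1][::1] if 0 else cv2.resize(np.vstack([a,b])[:,:,::-1],(480,600)))
for q,z in [("tin_1_center",.039),("pad_left",.01),("pad_middle",.01),("pad_right",.01),("stock_board",0)]:
    for d in arm.place_of("top",q): print(q,d["conf"],d["point"],ray("top",d["point"],z))
E
```

```text
{'clock': 0.0, 'joints': array([ 1.0234,  0.4353,  0.025 ,  1.5741, -0.0116,  1.134 , -0.0751]), 'dq': array([ 0.0005,  0.0006, -0.0007,  0.0002, -0.0009, -0.0002,  0.0015]), 'joint_efforts': array([ -0.0005, -66.784 ,   0.9854, -31.4469,  -0.0604,   0.0429,
         0.0001]), 'position': array([ 0.2688, -0.564 ,  0.4039]), 'ee_rot': array([-3.0627, -0.6924,  0.0007]), 'force': array([-0.2872,  0.9133,  0.0012]), 'ft_torque': array([-0.0628,  0.0323,  0.0192]), 'gripper_force': 0.0, 'width': 1.0051580405075893}
tin_1_center 0.72 [232.8, 292.0] [0.4961 0.0812 0.039 ]
tin_1_center 0.65 [154.3, 329.6] [ 0.7753 -0.0463  0.039 ]
tin_1_center 0.57 [228.8, 231.2] [0.5071 0.2904 0.039 ]
pad_left 0.91 [227.7, 290.7] [0.5147 0.0875 0.01  ]
pad_middle 0.97 [231.4, 327.3] [ 0.5033 -0.0422  0.01  ]
pad_right 0.87 [235.9, 366.9] [ 0.4892 -0.1831  0.01  ]
pad_right 0.35 [231.9, 330.8] [ 0.5017 -0.0547  0.01  ]
```

View pics/t0.png

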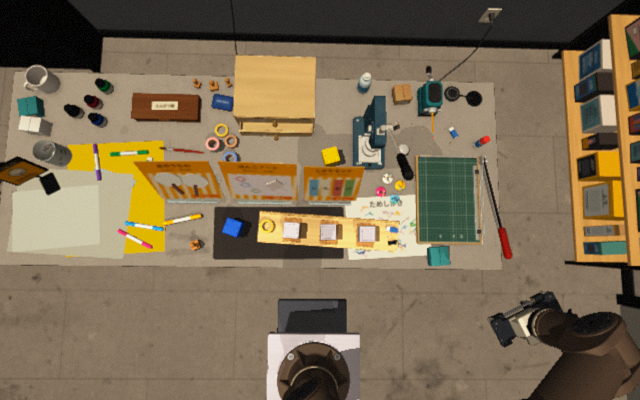

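View pics/s0.png

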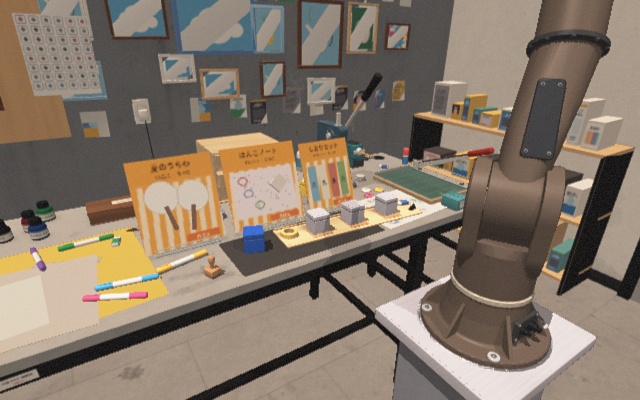

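The grey tins stand at top-camera pixels (232,291), (232,328) and (234,367), in a row on the board's pads. Two cubes could be mistaken for them: a blue one at (228,232) on the black mat and a yellow one at (155,330) further back. The task rules out both by colour, and neither is on a pad. I'll confirm with a crop.

```bash
python3 - <<'E'
from h import *
np.set_printoptions(precision=4,suppress=True)
a=cv2.imread("pics/t0.png")[145:270,210:410]; cv2.imwrite("pics/t0c.png",cv2.resize(a,None,fx=4,fy=4,interpolation=cv2.INTER_CUBIC))
s=arm.observe(); M=R.from_rotvec(s["ee_rot"]).as_matrix(); print(M)
for p in [(232,291),(232,328),(234,367)]: print(ray("top",p,.06))
T=np.array(arm.get_calibration("wrist")["pose"]); print(M.T@(T[:3,3]-s["position"]), M.T@T[:3,:3])
for t in [(.46,.08,.405),(.46,-.03,.405)]: print(M.T@(np.array(t)-s["position"]))
for p in [(208,190),(200,260),(200,335)]: print("sign",ray("top",p,0))
E
```

```text
[[ 0.9027  0.4302 -0.0002]
 [ 0.4302 -0.9027  0.0003]
 [-0.     -0.0003 -1.    ]]
[0.4982 0.0837 0.06  ]
[ 0.4998 -0.0423  0.06  ]
[ 0.4947 -0.1758  0.06  ]
[0.0676 0.0015 0.0206] [[ 0.0004  0.966   0.2586]
 [ 1.     -0.0004 -0.    ]
 [ 0.0001  0.2586 -0.966 ]]
[ 0.4496 -0.4993 -0.0003]
[ 0.4023 -0.4    -0.0003]
sign [0.5802 0.4469 0.    ]
sign [0.6127 0.1999 0.    ]
sign [ 0.6168 -0.0694  0.    ]
```

View pics/t0c.png

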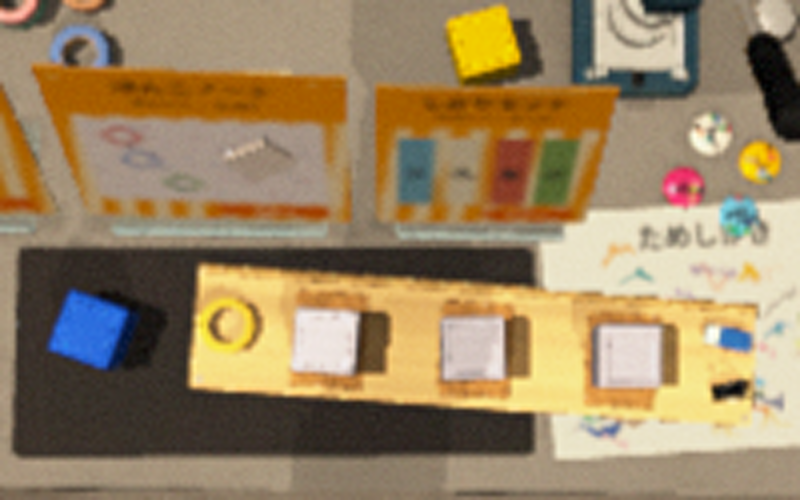

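The crop confirms it: the three grey tins on the pads are the right ones. The blue cube on the mat and the yellow cube at the back aren't. I'll move to a viewpoint above the board.

```bash
python3 -m inch '0.03 -0.04 0 0 0.0918; 0.06 -0.08 0 0 0.0918; 0.09 -0.12 0 0 0.0918; 0.12 -0.16 0 0 0.0918; 0.15 -0.20 0 0 0.0918' 20; python3 -m inch '0.03 -0.04 0 0.12 0.0918; 0.06 -0.08 0 0.24 0.0918; 0.09 -0.12 0 0.36 0.0918; 0.12 -0.16 0 0.48 0.0918; 0.15 -0.20 0 0.535 0.0918'
python3 - <<'E'
from h import *
np.set_printoptions(precision=4,suppress=True)
s=arm.observe(); M=R.from_rotvec(s["ee_rot"]).as_matrix(); print(s["position"],M)
print(M.T@(np.array([.38,-.04,.405])-s["position"]))
E
```

```text
clock: 0.85
position: [0.3183, -0.3171, 0.4048]
ee_rot: [3.064, 0.692, 0.0]
force: [1.7, -0.3, 0.1]
width: 1.004
gripper_force: 0.0
clock: 1.35
position: [0.3639, -0.092, 0.4051]
ee_rot: [3.137, -0.151, 0.002]
force: [1.8, 1.6, -0.0]
width: 1.002
gripper_force: 0.0
[ 0.3639 -0.092   0.4051] [[ 0.9954 -0.0959  0.0011]
 [-0.0959 -0.9954 -0.0008]
 [ 0.0011  0.0007 -1.    ]]
[ 0.0111 -0.0533  0.0001]
```

```bash
python3 -m inch '0.01 -0.03 0 0 0.0918; 0.01 -0.04 0 0 0.0918; 0.01 -0.04 0 0 0.0918; 0.01 -0.04 0 0 0.0918; 0.01 -0.04 0 0 0.0918'
python3 - <<'E'
from h import *
np.set_printoptions(precision=4,suppress=True)
s=arm.observe(); M=R.from_rotvec(s["ee_rot"]).as_matrix(); print(s["position"],s["ee_rot"],s["force"])
save("wrist","w0")
for d in arm.silhouettes("wrist","tin_1_center"):
    m=d["region"].astype(np.uint8); ys,xs=np.nonzero(m); print("sil",d["conf"],d["point"],m.sum(),(xs.min(),xs.max(),ys.min(),ys.max()))
for q,z in [("tin_1_center",.039),("pad_left",.01),("pad_middle",.01),("pad_right",.01),("tape",0.008),("clip",.008),("eraser",.008)]:
    for d in arm.place_of("wrist",q): print(q,d["conf"],d["point"],ray("wrist",d["point"],z))
E
```

```text
clock: 1.85
position: [0.3772, -0.0556, 0.4046]
ee_rot: [3.138, -0.145, -0.001]
force: [-0.4, -0.1, 0.5]
width: 1.003
gripper_force: 0.0
[ 0.3772 -0.0556  0.4046] [ 3.1378 -0.1454 -0.0007] [-0.4083 -0.1422  0.463 ]
sil 0.89 [92.8, 18.1] 2663 (np.int64(0), np.int64(51), np.int64(61), np.int64(118))
sil 0.75 [71.4, 177.4] 4259 (np.int64(138), np.int64(217), np.int64(42), np.int64(104))
tin_1_center 0.67 [91.6, 0.1] [0.5076 0.2818 0.039 ]
tin_1_center 0.56 [75.7, 181.1] [0.5054 0.0824 0.039 ]
tape 0.95 [79.0, 116.9] [0.514  0.1722 0.008 ]
tape 0.31 [76.2, 179.7] [0.5104 0.0982 0.008 ]
clip 0.62 [81.9, 497.8] [ 0.4705 -0.2728  0.008 ]
eraser 0.56 [41.2, 500.1] [ 0.5141 -0.2726  0.008 ]
eraser 0.23 [84.6, 494.2] [ 0.4679 -0.2686  0.008 ]
```

View pics/w0.png

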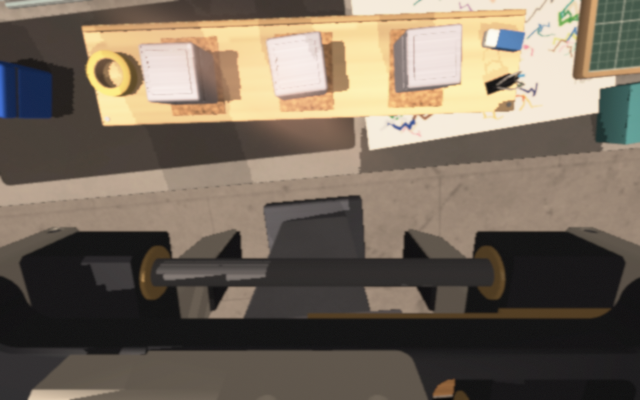

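In the wrist view the tins show up at (72,170), (65,297) and (57,430). The tape, eraser and clip are on the board too. Next I'll rectify the image to the plane of the tin tops and fit the squares there.

```bash
cat > tops.py <<'E'
from h import *
def tops(name,seeds):
    im=cv2.imread(f"pics/{name}.png"); 
    # world->px homography for plane z=.068 at 0.5 mm; u=(y0-y), v=(x0-x)
    x0,y0,S=.62,.20,2000; src=[];dst=[]
    for u,v in [(0,0),(900,0),(900,500),(0,500)]:
        src.append((u,v)); dst.append(proj("wrist",[x0-v/S,y0-u/S,.068]))
    H=cv2.getPerspectiveTransform(np.float32(dst),np.float32(src))
    w=cv2.warpPerspective(im,H,(900,500)); cv2.imwrite(f"pics/{name}_r.png",w)
    hsv=cv2.cvtColor(w,cv2.COLOR_BGR2HSV); m=((hsv[...,1]<45)&(hsv[...,2]>150)).astype(np.uint8)
    m=cv2.morphologyEx(m,cv2.MORPH_CLOSE,np.ones((9,9)));m=cv2.morphologyEx(m,cv2.MORPH_OPEN,np.ones((25,25)))
    n,l,st,c=cv2.connectedComponentsWithStats(m); v=w.copy()
    for i in range(1,n):
        if not 6000<st[i,4]<20000: continue
        k=cv2.findContours((l==i).astype(np.uint8),0,2)[0][0]; (u,vv),(a,b),ang=cv2.minAreaRect(k)
        cv2.drawContours(v,[np.int32(cv2.boxPoints(((u,vv),(a,b),ang)))],0,(0,0,255),2)
        ang=(ang+45)%90-45
        print("top x %.4f y %.4f size %.1f %.1f yaw %.3f"%(x0-vv/S,y0-u/S,a/2,b/2,-np.radians(ang)),st[i,4]/4)
    cv2.imwrite(f"pics/{name}_v.png",cv2.resize(v,(800,444)))
E
python3 -c "
from tops import *
tops('w0',0)"
```

```text
top x 0.5037 y 0.0822 size 51.7 51.9 yaw -0.045 2609.75
top x 0.5005 y -0.0433 size 51.8 52.3 yaw 0.017 2658.75
top x 0.4950 y -0.1735 size 52.0 56.0 yaw -0.000 2923.25
top x 0.4290 y -0.1787 size 32.0 141.5 yaw -0.000 3372.0
```

View pics/w0_v.png

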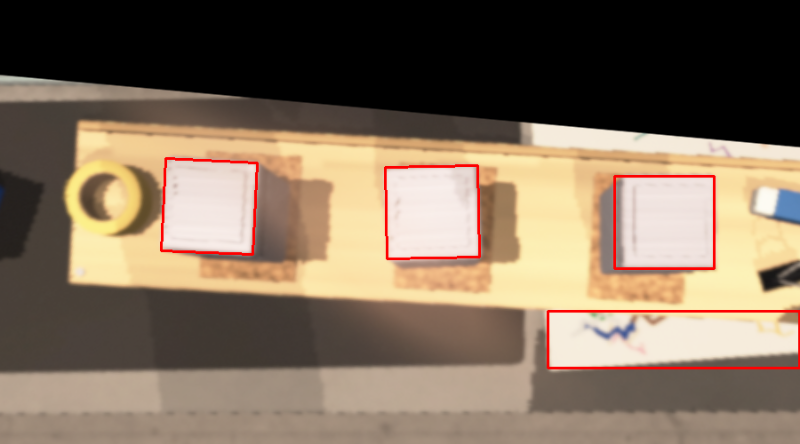

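All three fits are good. The right tin's box includes a strip of its side, so its true y is about -0.1755. I'm moving above the left tin, keeping the fingers partly closed because of the tape.

```bash
python3 -m inch '0.028 -0.037 0.02 0 0.078; 0.057 -0.075 0.04 -0.02 0.078; 0.085 -0.112 0.06 -0.047 0.078; 0.113 -0.149 0.08 -0.047 0.078; 0.113 -0.149 0.08 -0.047 0.078' 20; python3 -m inch '0 0 0 0 0.078; 0 0 0 0 0.078; 0 0 0 0 0.078'
cat > go.py <<'E'
import sys
from h import *
np.set_printoptions(precision=4,suppress=True)
t=list(map(float,sys.argv[1:4])); yaw=float(sys.argv[4])
s=arm.observe(); M=R.from_rotvec(s["ee_rot"]).as_matrix(); y=np.arctan2(M[1,0],M[0,0])
print("pos",s["position"],"yaw %.4f"%y,"shift",M.T@(np.array(t)-s["position"]),"roll %.4f"%(y-yaw),"F",s["force"],"w %.4f"%(s["width"]*.0918))
E
python3 go.py .5037 .0822 .209 -.045
```

```text
clock: 2.8
position: [0.5056, 0.0885, 0.3222]
ee_rot: [-3.138, 0.06, 0.003]
force: [0.4, -0.6, 1.1]
width: 0.847
gripper_force: 0.0
clock: 3.1
position: [0.5031, 0.0828, 0.3254]
ee_rot: [3.14, -0.071, 0.001]
force: [0.5, -0.5, -0.0]
width: 0.848
gripper_force: 0.0
pos [0.5031 0.0828 0.3254] yaw -0.0450 shift [0.0006 0.0005 0.1164] roll 0.0000 F [ 0.4891 -0.4509 -0.0064] w 0.0778
```

```bash
python3 -m inch '0 0 0.03 0 0.078; 0 0 0.06 0 0.078; 0 0 0.085 0 0.078; 0 0 0.105 0 0.078; 0 0 0.116 0 0.078'; python3 -m inch '0 0 0 0 0.078; 0 0 0 0 0.078; 0 0 0 0 0.07; 0 0 0 0 0.06; 0 0 0 0 0.055' 20;  python3 -m inch '0 0 0 0 0.05; 0 0 0 0 0.045; 0 0 0 0 0.04; 0 0 0 0 0.04; 0 0 0 0 0.04' 25; python3 go.py .5037 .0822 .209 -.045
```

```text
clock: 3.6
position: [0.5029, 0.0828, 0.2081]
ee_rot: [3.14, -0.07, -0.001]
force: [0.6, 0.3, 0.1]
width: 0.844
gripper_force: 0.0
clock: 4.1
position: [0.5037, 0.084, 0.2093]
ee_rot: [-3.141, 0.068, -0.002]
force: [0.5, 0.1, -0.1]
width: 0.638
gripper_force: 0.0
clock: 4.6
position: [0.5037, 0.084, 0.2092]
ee_rot: [3.141, -0.068, 0.001]
force: [-1.0, -1.1, 6.2]
width: 0.589
gripper_force: 24.9
pos [0.5037 0.084  0.2092] yaw -0.0433 shift [0.0001 0.0018 0.0002] roll 0.0017 F [-1.0312 -1.0917  6.1692] w 0.0540
```

```bash
python3 -m inch '0 0 -0.008 0 0.04; 0 0 -0.016 0 0.04; 0 0 -0.024 0 0.04; 0 0 -0.032 0 0.04; 0 0 -0.04 0 0.04' 30; python3 -m inch '0 0 0 0 0.04; 0 0 0 0 0.04; 0 0 0 0 0.04; 0 0 0 0 0.04; 0 0 0 0 0.04';python3 -m inch '0 0 0 0 0.04; 0 0 0 0 0.04; 0 0 0 0 0.04; 0 0 0 0 0.04; 0 0 0 0 0.04';python3 -c "
from h import *
s=arm.observe();print(s['force'],s['joint_efforts'],s['ft_torque'])"
```

```text
clock: 5.1
position: [0.5035, 0.0839, 0.2496]
ee_rot: [3.141, -0.068, 0.0]
force: [0.2, 0.2, -2.9]
width: 0.588
gripper_force: 29.9
clock: 5.6
position: [0.5034, 0.0839, 0.2484]
ee_rot: [3.141, -0.068, -0.001]
force: [0.0, 0.5, -2.1]
width: 0.586
gripper_force: 29.9
clock: 6.1
position: [0.5035, 0.084, 0.2487]
ee_rot: [3.141, -0.068, -0.0]
force: [-0.7, -0.3, -2.0]
width: 0.584
gripper_force: 29.9
[-0.7083809  -0.31073297 -1.99493918] [-2.57938555e-03 -5.96799052e+01 -4.80947837e+00 -2.26064014e+01
  2.06365774e-02 -8.95023393e-02 -4.40635586e-04] [ 0.06350843 -0.01616511  0.01671745]
```

The left tin weighs about 2 N, so it's light. I'm setting it back.

```bash
python3 -m inch '0 0 0.012 0 0.04; 0 0 0.024 0 0.04; 0 0 0.032 0 0.04; 0 0 0.037 0 0.04; 0 0 0.0395 0 0.04'; python3 -m inch '0 0 0 0 0.04; 0 0 0 0 0.04; 0 0 0 0 0.056; 0 0 0 0 0.06; 0 0 0 0 0.078';  python3 -m inch '0 0 0 0 0.078; 0 0 0 0 0.078; 0 0 0 0 0.078; 0 0 -0.03 0 0.078; 0 0 -0.06 0 0.078'; python3 -m inch '0 0 -0.03 0 0.078; 0 0 -0.055 0 0.078;0 0 -0.055 0 0.078;0 0 -0.055 0 0.078'; python3 go.py .5005 -.0433 .209 .017
```

```text
clock: 6.6
position: [0.5031, 0.084, 0.2091]
ee_rot: [3.14, -0.068, -0.003]
force: [-11.8, -4.4, 34.8]
width: 0.588
gripper_force: 29.9
clock: 7.1
position: [0.5036, 0.084, 0.2093]
ee_rot: [-3.141, 0.068, -0.001]
force: [-0.5, -0.2, -0.5]
width: 0.699
gripper_force: 0.0
clock: 7.6
position: [0.5031, 0.0839, 0.2693]
ee_rot: [3.141, -0.068, -0.004]
force: [1.1, 0.3, 0.5]
width: 0.849
gripper_force: 0.0
clock: 8.0
position: [0.5035, 0.0839, 0.3245]
ee_rot: [-3.141, 0.069, -0.002]
force: [-1.1, 0.4, -1.1]
width: 0.853
gripper_force: 0.0
pos [0.5035 0.0839 0.3245] yaw -0.0436 shift [0.0024 0.1272 0.1155] roll -0.0606 F [-1.0636  0.3775 -1.062 ] w 0.0783
```

```bash
python3 -m inch '0.001 0.035 0 -0.02 0.078; 0.002 0.07 0 -0.04 0.078; 0.0025 0.105 0 -0.061 0.078; 0.0025 0.127 0 -0.061 0.078; 0.0025 0.127 0 -0.061 0.078'; python3 -m inch '0 0 0 0 0.078; 0 0 0 0 0.078; 0 0 0 0 0.078'
python3 go.py .5005 -.0433 .209 .017
python3 - <<'E'
from tops import *
save("wrist","w1"); tops("w1",0)
E
```

```text
clock: 8.5
position: [0.4998, -0.0468, 0.3227]
ee_rot: [3.14, 0.019, -0.005]
force: [-0.0, 0.4, -0.1]
width: 0.848
gripper_force: 0.0
clock: 8.8
position: [0.5005, -0.0417, 0.324]
ee_rot: [-3.141, -0.031, 0.001]
force: [-0.6, 0.3, 0.1]
width: 0.852
gripper_force: 0.0
pos [ 0.5005 -0.0417  0.324 ] yaw 0.0197 shift [0.     0.0016 0.115 ] roll 0.0027 F [-0.5926  0.3429  0.1282] w 0.0782
top x 0.5051 y 0.0807 size 51.6 52.5 yaw -0.061 2677.25
```

View pics/w1.png

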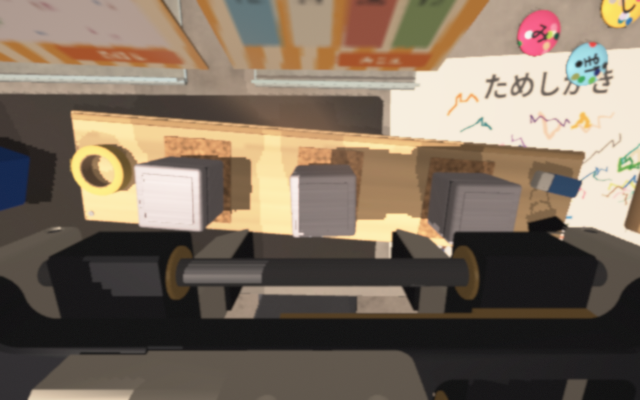

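The left tin at (190,190) is back upright within about 2 mm. The middle tin sits at (325,200), between the fingers. Descending on it.

```bash
python3 -m inch '0 0.001 0.03 0 0.078; 0 0.0015 0.06 0 0.078; 0 0.0015 0.085 0 0.078; 0 0.0015 0.105 0 0.078; 0 0.0015 0.115 0 0.078'; python3 -m inch '0 0 0 0 0.078; 0 0 0 0 0.078; 0 0 0 0 0.07; 0 0 0 0 0.06; 0 0 0 0 0.055' 25;  python3 -m inch '0 0 0 0 0.05; 0 0 0 0 0.045; 0 0 0 0 0.04; 0 0 0 0 0.04; 0 0 0 0 0.04' 30; python3 go.py .5005 -.0433 .209 .017
python3 -m inch '0 0 -0.008 0 0.04; 0 0 -0.016 0 0.04; 0 0 -0.024 0 0.04; 0 0 -0.032 0 0.04; 0 0 -0.04 0 0.04' 30; python3 -m inch '0 0 0 0 0.04; 0 0 0 0 0.04; 0 0 0 0 0.04; 0 0 0 0 0.04; 0 0 0 0 0.04';python3 -m inch '0 0 0 0 0.04; 0 0 0 0 0.04; 0 0 0 0 0.04; 0 0 0 0 0.04; 0 0 0 0 0.04'
```

```text
clock: 9.35
position: [0.5, -0.0438, 0.2077]
ee_rot: [-3.141, -0.03, 0.003]
force: [0.7, 0.4, -0.1]
width: 0.851
gripper_force: 0.0
clock: 9.85
position: [0.5008, -0.0446, 0.2099]
ee_rot: [3.141, 0.028, 0.002]
force: [0.6, -0.1, 0.2]
width: 0.64
gripper_force: 0.0
clock: 10.35
position: [0.5008, -0.0444, 0.2098]
ee_rot: [-3.141, -0.028, -0.002]
force: [-1.0, 1.4, 7.1]
width: 0.583
gripper_force: 29.9
pos [ 0.5008 -0.0444  0.2098] yaw 0.0178 shift [-0.0003 -0.0011  0.0008] roll 0.0008 F [-0.982   1.4016  7.1037] w 0.0535
clock: 10.85
position: [0.5005, -0.0446, 0.2501]
ee_rot: [3.141, 0.028, 0.0]
force: [0.6, 0.1, -2.8]
width: 0.588
gripper_force: 29.9
clock: 11.35
position: [0.5004, -0.0445, 0.2489]
ee_rot: [-3.141, -0.028, 0.001]
force: [-0.4, 0.3, -2.0]
width: 0.587
gripper_force: 29.9
clock: 11.85
position: [0.5005, -0.0445, 0.2492]
ee_rot: [3.141, 0.028, 0.0]
force: [-0.1, -0.1, -2.0]
width: 0.585
gripper_force: 29.9
```

The middle tin is about 2 N as well. I'm putting it back more gently this time, then going to the right one.

```bash
python3 -m inch '0 0 0.012 0 0.04; 0 0 0.024 0 0.04; 0 0 0.031 0 0.04; 0 0 0.035 0 0.04; 0 0 0.037 0 0.04'; python3 -m inch '0 0 0.001 0 0.04; 0 0 0.002 0 0.04; 0 0 0.002 0 0.04; 0 0 0.002 0 0.056; 0 0 0.002 0 0.06';  python3 -m inch '0 0 0 0 0.078; 0 0 0 0 0.078; 0 0 0 0 0.078; 0 0 -0.03 0 0.078; 0 0 -0.06 0 0.078'; python3 -m inch '0 0 -0.03 0 0.078; 0 0 -0.055 0 0.078;0 0 -0.055 0 0.078;0 0 -0.055 0 0.078'; python3 go.py .495 -.1755 .209 0
```

```text
clock: 12.35
position: [0.5003, -0.0444, 0.2114]
ee_rot: [-3.141, -0.028, 0.002]
force: [-0.6, 0.4, -1.8]
width: 0.589
gripper_force: 29.9
clock: 12.85
position: [0.5008, -0.0445, 0.2106]
ee_rot: [3.141, 0.028, 0.001]
force: [0.6, -0.2, -0.6]
width: 0.641
gripper_force: 0.0
clock: 13.35
position: [0.5001, -0.0445, 0.2703]
ee_rot: [-3.141, -0.028, 0.004]
force: [-0.4, 1.4, 1.4]
width: 0.85
gripper_force: 0.0
clock: 13.75
position: [0.5005, -0.0446, 0.3255]
ee_rot: [3.141, 0.027, 0.002]
force: [-1.1, 0.9, 0.1]
width: 0.848
gripper_force: 0.0
pos [ 0.5005 -0.0446  0.3255] yaw 0.0175 shift [-0.0079  0.1308  0.1165] roll 0.0175 F [-1.0659  0.8985  0.0611] w 0.0778
```

```bash
python3 -m inch '-0.003 0.035 0 0.01 0.078; -0.005 0.07 0 0.017 0.078; -0.008 0.105 0 0.017 0.078; -0.008 0.131 0 0.017 0.078; -0.008 0.131 0 0.017 0.078'; python3 -m inch '0 0 0 0 0.078; 0 0 0 0 0.078; 0 0 0 0 0.078'
python3 go.py .495 -.1755 .209 0
python3 - <<'E'
from tops import *
save("wrist","w2"); tops("w2",0)
E
```

```text
clock: 14.25
position: [0.4938, -0.1799, 0.3236]
ee_rot: [3.14, -0.008, -0.004]
force: [0.1, 0.2, 0.1]
width: 0.853
gripper_force: 0.0
clock: 14.55
position: [0.4949, -0.1743, 0.3249]
ee_rot: [-3.141, -0.004, 0.001]
force: [-0.1, 0.5, 0.2]
width: 0.848
gripper_force: 0.0
pos [ 0.4949 -0.1743  0.3249] yaw 0.0028 shift [0.0001 0.0012 0.1159] roll 0.0028 F [-0.1391  0.4857  0.1944] w 0.0779
top x 0.5045 y 0.0713 size 33.7 52.4 yaw -0.067 1580.25
top x 0.5005 y -0.0481 size 52.8 52.3 yaw 0.029 2730.0
top x 0.4590 y -0.1830 size 20.0 103.0 yaw -0.000 1788.25
```

View pics/w2_v.png

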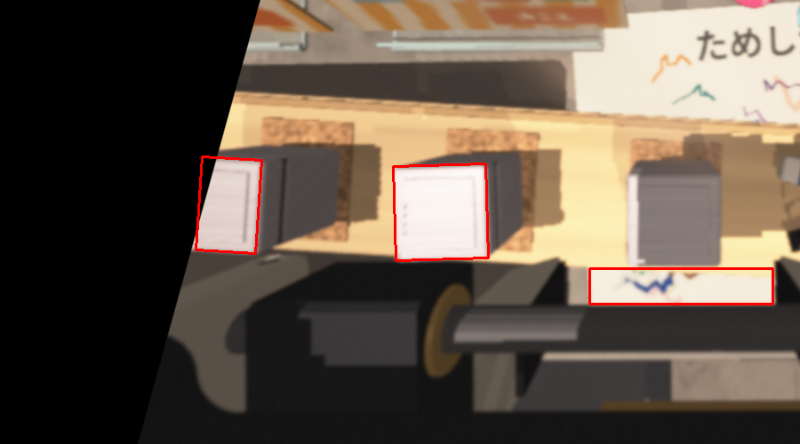

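The middle tin is upright at its spot. The right tin's fit, once bias-corrected, agrees with y of about -0.1755. Grasping it.

```bash
python3 -m inch '0 0.0012 0.03 0 0.078; 0 0.0015 0.06 0 0.078; 0 0.0015 0.085 0 0.078; 0 0.0015 0.105 0 0.078; 0 0.0015 0.116 0 0.078'; python3 -m inch '0 0 0 0 0.078; 0 0 0 0 0.078; 0 0 0 0 0.07; 0 0 0 0 0.06; 0 0 0 0 0.055' 25;  python3 -m inch '0 0 0 0 0.05; 0 0 0 0 0.045; 0 0 0 0 0.04; 0 0 0 0 0.04; 0 0 0 0 0.04' 40
python3 -m inch '0 0 -0.008 0 0.04; 0 0 -0.016 0 0.04; 0 0 -0.024 0 0.04; 0 0 -0.032 0 0.04; 0 0 -0.04 0 0.04' 45; python3 -m inch '0 0 0 0 0.04; 0 0 0 0 0.04; 0 0 0 0 0.04; 0 0 0 0 0.04; 0 0 0 0 0.04';python3 -m inch '0 0 0 0 0.04; 0 0 0 0 0.04; 0 0 0 0 0.04; 0 0 0 0 0.04; 0 0 0 0 0.04'
```

```text
clock: 15.1
position: [0.4945, -0.1763, 0.2077]
ee_rot: [-3.141, -0.003, 0.003]
force: [0.8, 0.2, 0.6]
width: 0.851
gripper_force: 0.0
clock: 15.6
position: [0.4951, -0.1773, 0.2099]
ee_rot: [3.141, 0.001, 0.002]
force: [-1.3, 0.1, -1.4]
width: 0.639
gripper_force: 0.0
clock: 16.1
position: [0.495, -0.1771, 0.2097]
ee_rot: [3.141, 0.001, 0.001]
force: [-1.7, 0.3, 6.4]
width: 0.586
gripper_force: 40.0
clock: 16.6
position: [0.4948, -0.1772, 0.25]
ee_rot: [3.142, 0.001, 0.0]
force: [-0.1, 0.3, -6.2]
width: 0.588
gripper_force: 45.0
clock: 17.1
position: [0.4948, -0.1771, 0.2489]
ee_rot: [-3.141, -0.001, 0.001]
force: [0.4, 0.8, -6.5]
width: 0.588
gripper_force: 45.0
clock: 17.6
position: [0.4948, -0.1772, 0.2492]
ee_rot: [3.142, 0.001, 0.0]
force: [-0.1, -0.3, -4.8]
width: 0.585
gripper_force: 45.0
```

At about 5-6.5 N against 2 N for the others, the right tin is the full one. I'm raising it so its centre is about 0.2 m up.

```bash
python3 -m inch '0 0 -0.02 0 0.04; 0 0 -0.045 0 0.04; 0 0 -0.075 0 0.04; 0 0 -0.1 0 0.04; 0 0 -0.12 0 0.04'; python3 -m inch '0 0 0 0 0.04; 0 0 0 0 0.04; 0 0 0 0 0.04; 0 0 0 0 0.04; 0 0 0 0 0.04';python3 -m inch '0 0 0 0 0.04; 0 0 0 0 0.04; 0 0 0 0 0.04; 0 0 0 0 0.04; 0 0 0 0 0.04'
python3 - <<'E'
from h import *
a=save("wrist","w3");b=save("top","t3")[170:300,190:450]
o=np.vstack([cv2.resize(a,(480,300)),cv2.resize(b,(480,240))]);cv2.imwrite("pics/end.png",o[:,:,::-1])
E
```

```text
clock: 18.1
position: [0.4949, -0.177, 0.3709]
ee_rot: [3.141, 0.001, 0.002]
force: [0.1, -0.7, -5.9]
width: 0.584
gripper_force: 45.0
clock: 18.6
position: [0.4947, -0.1771, 0.3683]
ee_rot: [-3.141, -0.001, 0.002]
force: [0.3, 0.1, -6.3]
width: 0.585
gripper_force: 45.0
clock: 19.1
position: [0.4948, -0.1771, 0.3693]
ee_rot: [3.142, 0.001, 0.0]
force: [0.2, -0.2, -6.0]
width: 0.586
gripper_force: 45.0
```

View pics/end.png

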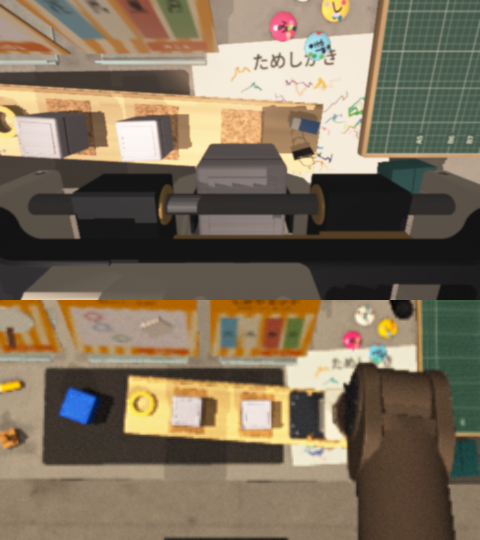

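The right tin is held level between the fingers at (240,180). The other two stand on their pads at (45,135) and (145,138), and the tape, eraser and clip haven't moved.

```bash
python3 -c "
from cell import arm
print(arm.sign_off())"
```

```text
the job is handed in; nothing more can be done
None
```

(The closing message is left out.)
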